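# Pack a test-firing tier on a kiln shelf

## Robot

A 6-joint arm with a two-finger parallel gripper is mounted at the origin on a cart in front of the work surface, level with it; the furniture and walls round the work are solid. World frame = base frame: x ahead of the robot, y to its left, z up, the work surface at z = 0. Lengths are in m, angles in degrees, forces in N, time in s.
With the tool pointing down it reaches from about 0.325 to 0.925 m from the base axis. Payload 3.1 kg.
Tool frame: the origin (TCP) lies midway between the tips of the shut fingers; the grasp point (between the pads) lies bot.pinch_z behind it (bot.pinch_z is the distance from the TCP to the grasp point, in m); x points along the fingers, y is the direction in which the jaws open and shut, and the axes are right-handed (so a half turn about x gives the same grasp; the last joint's range is limited). The gripper opens to 85 mm and grips with 20 to 120 N. Pads are 22 mm wide; open, the fingers measure 114 mm over their backs; the gripper's body (76 mm by 85 mm) begins 54 mm behind the grasp point. The pads swing forward as they close: fully open they stand 13 mm farther back than shut.
Start: joints at [-78.793, 12.427, 92.441, -0, 75.132, -6.429], TCP at [0.189, -0.596, 0.231] pointing down, gripper open.
Joint ranges: [-157.48, 157.48], [-44.54, 120.13], [17.64, 146.25], [-64.5, 244.5], [7.68, 150.69], [-147.95, 147.95]. Speed limits (degrees/s): [159.86, 159.86, 180, 180, 180, 180].

## Interface

Orientations are given as [roll, pitch, yaw] about the fixed x, y, z axes, in that order (R = Rz(yaw) Ry(pitch) Rx(roll)).
In Python, from bench import telemetry, viewer, bot gives the robot as it stands. The module is installed in compiled form; this text tells all that it offers.
- The arm moves only by the shell command python3 -m handwheel 'ROWS' [OPENING]. ROWS is JSON, one flat list of numbers, 6 for each row, row after row: the shift along the tool's x, y, z in units of 30 mm (1.0 is 30 mm), then the turn, a rotation vector about the tool's x, y, z in units of 5 degrees (1.0 is 5 degrees). In form: [x, y, z, rx, ry, rz, x, y, z, rx, ry, rz, ...]. A call has 1 to 20 rows; each row is the pose to reach, as a shift and turn from the pose commanded when the call began, along the tool's axes at that moment; what a row does not reach only later rows make up. A row lasts 1/8 s, in which the tool goes at most 62.5 mm and 10.7 degrees, less where a joint would pass 70% of its speed; a pose out of reach is approached as far as the arm can. A call with a gripper value outside its range is refused whole. OPENING is the closure in counts, from 0 (fully open) to 255 (shut), set as the call begins (- or left out, the last holds). The fingers move at their own pace and stop on an object; the grip force is fixed at half the most. Time passes only in rows, so rows that repeat a pose let the fingers close. It gives the time, the measured TCP pose, the force and the opening at its end, in the units of the state.
- telemetry.get_obs(): the state, without advancing time (a new reading comes with each control period).
- viewer.capture(name): name is "scene" or "top" or "wrist"; returns (picture, depth): 480x640x3 uint8, blue, green, red; 480x640 float32, m along the optical axis (not along the pixel's ray), 0 where there is no reading.
- viewer.calibration(name): a dict with "intrinsics" (3x3 intrinsics, pixels), "k1" (the pictures are not rectified: a ray, as slopes to the right and down, at radius r is drawn at 1 + k1 r^2 times it, then the intrinsics apply), "world_to_cam" (4x4, takes a point from world to camera coordinates). Camera axes: x right, y up, looking along -z (the intrinsics and any distortion apply to the point x, -y, -z); pixel columns grow to the right and rows downward; lengths in m; the calibration is good to about 2 mm. A picture is of the moment at which its call begins: read the wrist's pose just before it. calibration takes no time and is no camera call; for the wrist camera it gives the pose at the moment of the call.
- bot.job_done(): hands the job in, once; it reports no verdict.
The state is a dict: "t": time; "joints": joint angles; "joint_vel": joint speeds; "effort": joint torques, N m; "ee_pos": TCP position; "orientation": TCP orientation; "force": force on the tool from outside, world axes, zero at the start; "moment": the same for the moment, N m; "gripper_width": opening from 0.0 (shut) to 1.0 (fully open).
Only numpy, scipy, OpenCV 4.12 (cv2) and the standard library are available. Lean on these libraries where they do the work, as an engineer would, in place of code of your own. Each camera call takes 0.05 s, during which the arm holds its last target. There are 200 camera calls.

## Task

Pack the test firing on the wide kiln shelf: stand the small terracotta cup upright in the middle of it and the two tall kiln props upright to the left and right of the cup, in line with it along the shelf's length, each about a finger's width (17 mm) clear of the cup; leave the short prop and the tape roll alone. Then bridge the two props with the narrow kiln shelf, level and centred over the cup, lengthwise like the wide shelf below, and last lay the dark tile flat on the middle of the narrow shelf.

Things in the scene. Friction and masses are not known exactly. Their poses are not given: they have to be found in the camera images.
- kiln_shelf: wide kiln shelf: fixed flat slab lying on the table, 120 (its x) x 240 (its y, the length) x 15 mm high, buff with a white-washed top. Origin: centre of its underside; the top is 15 mm above it. Its y axis runs along its length, to the left seen from the robot. It turns up to about 0.3 rad either way and shifts from start to start
- cup: small terracotta-coloured clay cup standing upright, loose, round, 65 mm across its rim, tapering to 42 mm at the foot, 50 mm high, about 90 g; hollow. Near the rim it can be held across its full 65 mm width. Origin: centre of its underside, z up
- tall_prop_1: tall kiln prop: buff clay tube standing upright, loose, 40 mm outside diameter, 18 mm bore, 80 mm high, about 120 g. Origin: centre of its underside, z up. The two tall props are alike; either may go on either side
- tall_prop_2: the other tall kiln prop, the same in all: 40 mm diameter, 80 mm high. Origin: centre of its underside, z up
- short_prop: short kiln prop, not needed, to be left where it stands: the same tube, only 45 mm high, 40 mm diameter, loose. Origin: centre of its underside
- narrow_shelf: narrow kiln shelf: loose slab lying flat, 60 (its x) x 200 (its y, the length) x 16 mm thick, buff with a white-washed top, about 300 g; lies in front of the wide shelf, its length across the robot's view. Hold it across its 60 mm width at mid-length. Origin: centre of its underside
- tile: dark glazed test tile, loose, lying flat, 50 (its x) x 58 (its y) x 8 mm thick, about 50 g. Origin: centre of its underside. Its turn on the narrow shelf does not matter
- tape_roll: roll of masking tape lying flat, bystander, loose, 105 mm across, 20 mm high, to be left alone. Origin: centre of its underside
Not all that is in view belongs to the job. Leave any purple look-alike of the cup alone.

How it is judged (in metres and radians):
On the way, in this order (a step that is already met when the one before it is completed fails the run):
1. the cup stands in the middle of the wide kiln shelf with a tall prop on either side of it (x of cup in the frame of kiln_shelf between -0.015 and 0.015 m and y of cup in the frame of kiln_shelf between -0.015 and 0.015 m and z of cup in the frame of kiln_shelf between 0.01 and 0.02 m and angle between cup's own z axis and vertical below 0.1 rad and ((x of tall_prop_1 in the frame of kiln_shelf between -0.015 and 0.015 m and y of tall_prop_1 in the frame of kiln_shelf between 0.055 and 0.085 m and z of tall_prop_1 in the frame of kiln_shelf between 0.01 and 0.02 m and angle between each of tall_prop_1, tall_prop_2's own z axis and vertical below 0.1 rad and x of tall_prop_2 in the frame of kiln_shelf between -0.015 and 0.015 m and y of tall_prop_2 in the frame of kiln_shelf between -0.085 and -0.055 m and z of tall_prop_2 in the frame of kiln_shelf between 0.01 and 0.02 m) or (x of tall_prop_1 in the frame of kiln_shelf between -0.015 and 0.015 m and y of tall_prop_1 in the frame of kiln_shelf between -0.085 and -0.055 m and z of tall_prop_1 in the frame of kiln_shelf between 0.01 and 0.02 m and angle between each of tall_prop_1, tall_prop_2's own z axis and vertical below 0.1 rad and x of tall_prop_2 in the frame of kiln_shelf between -0.015 and 0.015 m and y of tall_prop_2 in the frame of kiln_shelf between 0.055 and 0.085 m and z of tall_prop_2 in the frame of kiln_shelf between 0.01 and 0.02 m))), for 0.2 s.
2. then the narrow shelf lies level across both tall props, centred over the cup (all of step 1 and x of narrow_shelf in the frame of kiln_shelf between -0.015 and 0.015 m and y of narrow_shelf in the frame of kiln_shelf between -0.015 and 0.015 m and z of narrow_shelf in the frame of kiln_shelf between 0.091 and 0.099 m and angle between narrow_shelf's own z axis and vertical below 0.05 rad and angle between the y axis of narrow_shelf and the y axis of kiln_shelf, either way round below 0.15 rad), for 0.2 s.
3. last the tile lies flat on the middle of the narrow shelf (horizontal distance between tile and narrow_shelf below 0.015 m and z of tile in the frame of narrow_shelf between 0.012 and 0.02 m and angle between tile's own z axis and vertical below 0.06 rad and x of narrow_shelf in the frame of kiln_shelf between -0.015 and 0.015 m and y of narrow_shelf in the frame of kiln_shelf between -0.015 and 0.015 m and z of narrow_shelf in the frame of kiln_shelf between 0.091 and 0.099 m and angle between narrow_shelf's own z axis and vertical below 0.05 rad and angle between the y axis of narrow_shelf and the y axis of kiln_shelf, either way round below 0.15 rad), for 0.2 s.
At the end, for the whole second after the job is handed in: On the wide shelf, each within 15 mm: cup upright at its centre, tall props upright 70 mm either side along its length. Narrow shelf level on both props, centred within 15 mm, in line within 0.15 rad; tile flat on it within 15 mm of its centre. All at rest (all of step 1 and all of step 3 and linear speed of each of cup, tall_prop_1, tall_prop_2, narrow_shelf, tile below 0.02 m/s); the robot touches nothing.
It fails at once if the short prop is moved from its place (by more than 30 mm) (distance of short_prop from where it was at the start of the episode above 0.03 m).
It fails at once if the tape roll is moved from its place (by more than 30 mm) (distance of tape_roll from where it was at the start of the episode above 0.03 m).
It also fails if it takes over 120 s, if anything falls off the work surface, if the arm or the gripper's body presses on something with over 40 N, if the wrist force passes 120 N, or if a joint passes its speed limit or range.

## Working session

There is one attempt and no reset: what is moved stays moved. The work goes in short steps, Python scripts to look and compute and a shell command to move; the robot and the scene stay as the last step left them, time stands still between calls to the robot, and variables do not carry over. Pictures are saved under pics/ and viewed, about 12 in all and at most 16, crops included, and the job is handed in when it is done.

```bash
mkdir -p pics; cat > h.py <<'E'
import numpy as np, cv2
from bench import telemetry, viewer, bot
from scipy.spatial.transform import Rotation as R
def ray(cal,u,v):
    K=cal["intrinsics"];K=np.array(K);p=cv2.undistortPoints(np.array([[[u,v]]],float),K,np.array([cal["k1"],0,0,0,0.]))[0,0]
    M=np.array(cal["world_to_cam"]);d=M[:3,:3].T@np.array([p[0],-p[1],-1.]);o=-M[:3,:3].T@M[:3,3]
    return o,d
def onz(cal,u,v,z):
    o,d=ray(cal,u,v);return o+d*(z-o[2])/d[2]
def cloud(cal,dep):
    K=np.array(cal["intrinsics"]);vv,uu=np.mgrid[0:480,0:640]
    p=cv2.undistortPoints(np.stack([uu,vv],-1).reshape(-1,1,2).astype(float),K,np.array([cal["k1"],0,0,0,0.]))[:,0]
    z=dep.reshape(-1);c=np.stack([p[:,0]*z,-p[:,1]*z,-z],1);M=np.array(cal["world_to_cam"])
    return ((c-M[:3,3])@M[:3,:3]).reshape(480,640,3)
E
python3 - <<'E'
from h import *
o=telemetry.get_obs();print({k:np.round(v,3).tolist() for k,v in o.items()},bot.pinch_z)
for n in("scene","top"):
    p,d=viewer.capture(n);cv2.imwrite(f"pics/{n}0.png",p);np.savez(f"{n}0.npz",p=p,d=d);c=viewer.calibration(n);print(n,np.round(c["intrinsics"],1).tolist(),c["k1"],np.round(c["world_to_cam"],3).tolist(),(d>0).mean())
E
```

```text
{'t': 0.0, 'joints': [-78.793, 12.478, 92.531, -0.0, 75.132, -6.431], 'joint_vel': [-0.035, -0.021, 0.014, -0.049, -0.121, -0.104], 'effort': [0.001, -39.685, -30.385, -0.0, 0.01, 0.0], 'ee_pos': [0.189, -0.595, 0.23], 'orientation': [-96.235, 89.859, 101.403], 'force': [0.451, -0.511, 0.694], 'moment': [0.017, 0.028, 0.013], 'gripper_width': 1.001} 0.0187
scene [[588.6, 0.0, 317.7], [0.0, 588.6, 233.7], [0.0, 0.0, 1.0]] -0.1086766540942962 [[-0.77, -0.637, 0.023, 0.342], [0.256, -0.276, 0.927, -0.184], [-0.584, 0.72, 0.376, -0.869], [0.0, 0.0, 0.0, 1.0]] 0.9961458333333333
top [[595.6, 0.0, 314.5], [0.0, 595.6, 234.6], [0.0, 0.0, 1.0]] -0.11224465276690568 [[0.005, -1.0, 0.015, -0.063], [0.995, 0.007, 0.1, -0.465], [-0.1, 0.014, 0.995, -1.302], [0.0, 0.0, 0.0, 1.0]] 0.9959342447916667
```

View pics/top0.png

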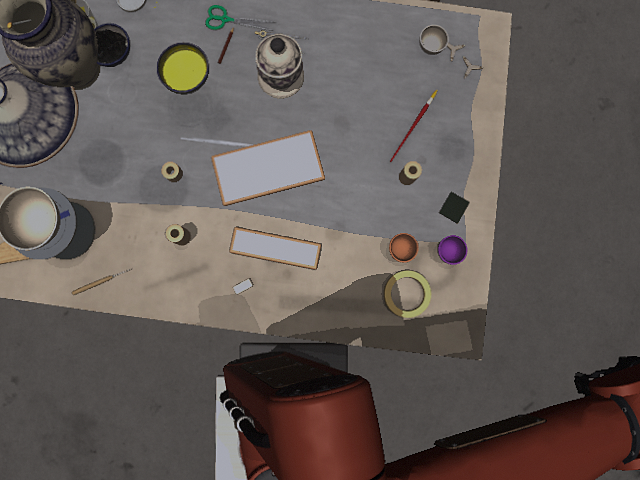

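View pics/scene0.png

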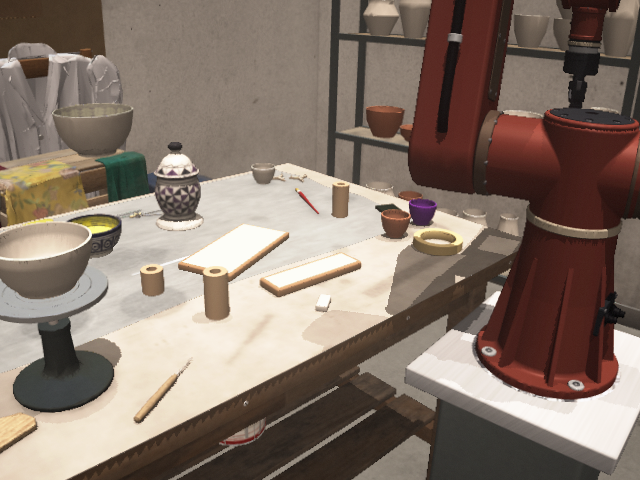

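The top view shows the wide shelf at about (268,167), the narrow shelf at (276,248), tall props at (177,233) and (412,171), and the short prop at (172,171). The cup is at (403,247) with the purple decoy at (452,249), the tile at (454,207) and the tape at (408,294). The scene view confirms that the prop behind-left is the short one.

```bash
cat > meas.py <<'E'
from h import *
def rect(P,hi_mask,win,z0,z1,lab):
    x0,y0,x1,y1=win;m=np.zeros((480,640),bool);m[y0:y1,x0:x1]=1
    m&=(P[...,2]>z0)&(P[...,2]<z1)
    n,l,s,_=cv2.connectedComponentsWithStats(m.astype(np.uint8))
    m=l==1+np.argmax(s[1:,4]);q=P[m][:,:2].astype(np.float32)
    (c,sz,a)=cv2.minAreaRect(q);b=cv2.boxPoints((c,sz,a));e=[b[1]-b[0],b[2]-b[1]];e=max(e,key=np.linalg.norm)
    cc,r=cv2.minEnclosingCircle(q)
    yaw=np.degrees(np.arctan2(-e[0],e[1]));yaw=(yaw+90)%180-90
    print(lab,"rect c",np.round(c,4),"size",np.round(sz,4),"yaw of long(y) axis",round(float(yaw),1),"circ",np.round(cc,4),round(r,4),"zmed",round(float(np.median(P[m][:,2])),4),m.sum(),"mean",np.round(q.mean(0),4))
E
python3 - <<'E'
from meas import *
D=np.load("top0.npz");cal=viewer.calibration("top");P=cloud(cal,D["d"])
for lab,w,z0,z1 in [("table",(330,200,380,230),-.02,.02),("wide",(200,120,335,212),.009,.025),("narrow",(222,215,330,275),.009,.025),("tallL",(155,215,200,255),.07,.09),("tallR",(395,155,430,190),.07,.09),("short",(155,155,190,185),.035,.055),("cup",(385,230,420,268),.035,.06),("purple",(432,230,475,270),.035,.07),("tile",(435,185,475,230),.004,.02),("tape",(380,265,435,325),.012,.03),("white",(225,272,260,300),.004,.03),("jar",(250,30,310,100),.04,.3),("bowlY",(150,40,215,100),.02,.3),("wheel",(0,180,100,262),.02,.4)]:
    try: rect(P,None,w,z0,z1,lab)
    except Exception as e: print(lab,e)
E
```

```text
table rect c [ 0.5138 -0.152 ] size [0.0679 0.1132] yaw of long(y) axis 0.7 circ [ 0.5137 -0.1518] 0.0653 zmed 0.0012 1496 mean [ 0.5137 -0.1516]
wide rect c [0.6197 0.0472] size [0.122  0.2407] yaw of long(y) axis 15.1 circ [0.6184 0.0477] 0.1315 zmed 0.0155 5420 mean [0.6186 0.0472]
narrow rect c [0.436 0.028] size [0.2006 0.0603] yaw of long(y) axis -10.7 circ [0.4357 0.0282] 0.103 zmed 0.0164 2370 mean [0.4356 0.0277]
tallL rect c [0.461 0.239] size [0.0405 0.0382] yaw of long(y) axis -26.0 circ [0.461  0.2391] 0.0207 zmed 0.0796 236 mean [0.4607 0.2387]
tallR rect c [ 0.6027 -0.2713] size [0.0366 0.0403] yaw of long(y) axis 78.6 circ [ 0.6025 -0.2722] 0.0203 zmed 0.0802 215 mean [ 0.6016 -0.2708]
short rect c [0.6042 0.2627] size [0.0387 0.038 ] yaw of long(y) axis -25.7 circ [0.6051 0.2632] 0.0207 zmed 0.0444 217 mean [0.6047 0.2623]
cup rect c [ 0.436  -0.2552] size [0.0635 0.0647] yaw of long(y) axis 18.5 circ [ 0.4361 -0.2554] 0.0331 zmed 0.0495 187 mean [ 0.4376 -0.2568]
purple rect c [ 0.4316 -0.3629] size [0.0643 0.065 ] yaw of long(y) axis 33.4 circ [ 0.4312 -0.3635] 0.0
[... 194 characters left out ...]
ect c [ 0.334  -0.2675] size [0.1022 0.1041] yaw of long(y) axis 0.1 circ [ 0.3349 -0.2681] 0.0527 zmed 0.0203 849 mean [ 0.3343 -0.2679]
white rect c [0.3502 0.0999] size [0.0248 0.0479] yaw of long(y) axis 29.9 circ [0.35   0.0998] 0.0241 zmed 0.0118 174 mean [0.35   0.0992]
jar rect c [0.8381 0.0201] size [0.1007 0.1006] yaw of long(y) axis -60.7 circ [0.8393 0.021 ] 0.0522 zmed 0.1373 2016 mean [0.8244 0.0186]
bowlY rect c [0.8385 0.2397] size [0.1203 0.1175] yaw of long(y) axis -86.0 circ [0.839  0.2407] 0.0615 zmed 0.0365 2161 mean [0.8444 0.243 ]
wheel rect c [0.4721 0.4978] size [0.1358 0.1481] yaw of long(y) axis 80.4 circ [0.4725 0.5056] 0.0765 zmed 0.1592 4556 mean [0.4733 0.5026]
```

```bash
cat > plan.py <<'E'
import sys
from h import *
# usage: plan.py x y z jawyaw ; sequential targets in fours, each relative to the current pose
def go(*a):
    o=telemetry.get_obs();Rm=R.from_euler("xyz",o["orientation"],degrees=True);p=np.array(o["ee_pos"])
    y=Rm.as_matrix()[:,1];jy=np.degrees(np.arctan2(y[1],y[0]))
    print("ee",np.round(p,4),"jaw",round(jy,1),"tilt x",np.round(Rm.as_matrix()[:,0],3),"F",np.round(o["force"],1),"w",round(o["gripper_width"],3),"j",np.round(o["joints"],1),"t",round(o["t"],2))
    for i in range(0,len(a),4):
        x_,y_,z_,yaw=a[i:i+4]
        s=Rm.inv().apply(np.array([x_,y_,z_])-p)/.03
        dy=(yaw-jy+90)%180-90
        rx=-dy/5
        print("target",a[i:i+4],"shift",np.round(s,2),"rx",round(rx,2),"dyaw",round(dy,1))
go(*map(float,sys.argv[1:]))
E
python3 plan.py .436 -.255 .15 -45 .436 -.255 .024 -45 .602 -.271 .16 15 .533 -.38 .2 15
```

```text
ee [ 0.1892 -0.5949  0.2301] jaw -72.4 tilt x [-0.     0.002 -1.   ] F [0.3 0.1 0.3] w 1.001 j [-78.8  12.5  92.5  -0.   75.1  -6.4] t 0.1
target (0.436, -0.255, 0.15, -45.0) shift [  2.69  -8.3  -11.27] rx -5.47 dyaw 27.4
target (0.436, -0.255, 0.024, -45.0) shift [  6.89  -8.29 -11.27] rx -5.47 dyaw 27.4
target (0.602, -0.271, 0.16, 15.0) shift [  2.35  -6.12 -16.38] rx -17.47 dyaw 87.4
target (0.533, -0.38, 0.2, 15.0) shift [  1.01  -3.35 -13.09] rx -17.47 dyaw 87.4
```

```bash
python3 -m handwheel '[2.7,-8.3,-11.27,-5.5,0,0, 2.7,-8.3,-11.27,-5.5,0,0, 2.7,-8.3,-11.27,-5.5,0,0, 2.7,-8.3,-11.27,-5.5,0,0, 2.7,-8.3,-11.27,-5.5,0,0, 2.7,-8.3,-11.27,-5.5,0,0, 2.7,-8.3,-11.27,-5.5,0,0, 2.7,-8.3,-11.27,-5.5,0,0, 2.7,-8.3,-11.27,-5.5,0,0, 2.7,-8.3,-11.27,-5.5,0,0, 2.7,-8.3,-11.27,-5.5,0,0]' 0
python3 - <<'E'
from h import *
c=viewer.calibration("wrist");p,d=viewer.capture("wrist");cv2.imwrite("pics/w1.png",p);np.savez("w1.npz",p=p,d=d)
from meas import rect
P=cloud(c,d)
m=(P[...,2]>.04)&(P[...,2]<.056)&(np.hypot(P[...,0]-.436,P[...,1]+.255)<.045)
print(m.sum());print(cv2.minEnclosingCircle(P[m][:,:2].astype(np.float32)))
E
python3 plan.py .436 -.255 .024 -45
```

```text
t: 1.48
ee_pos: [0.4357, -0.2571, 0.1506]
orientation: [84.3, 90.0, -50.7]
force: [0.1, -0.1, -0.4]
gripper_width: 1.004
1848
((0.43564751744270325, -0.25403454899787903), 0.03274841234087944)
ee [ 0.4358 -0.257   0.1506] jaw -45.0 tilt x [ 0. -0. -1.] F [-1.2  0.   0.6] w 0.994 j [-38.5   2.8 112.4  -0.   64.7   6.5] t 1.52
target (0.436, -0.255, 0.024, -45.0) shift [ 4.22 -0.04 -0.05] rx 0.0 dyaw -0.0
```

View pics/w1.png

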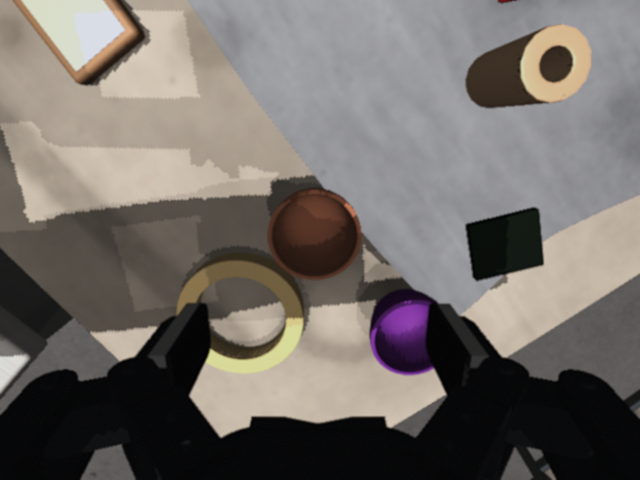

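Wrist view: the cup is at (315,233) between the open fingers' span, the tile at (505,243), the tall prop at (556,62), and the tape and purple cup are clear of the finger lines. The wrist cup position agrees with the top view to within 2 mm.

```bash
python3 - <<'E'
from h import *
c=viewer.calibration("wrist");p=np.load("w1.npz")["p"]
m=np.zeros((480,640),np.uint8);m[195:290,455:555]=(p[195:290,455:555].max(2)<60)
n,l,s,_=cv2.connectedComponentsWithStats(m);k=1+np.argmax(s[1:,4]);ct=cv2.findContours((l==k).astype(np.uint8),0,1)[0][0][:,0]
q=np.array([onz(c,u,v,.006)[:2] for u,v in ct],np.float32);b=cv2.minAreaRect(q);print(b,s[k]);print(cv2.boxPoints(b))
E
python3 -m handwheel '[1.5,-0.07,-0.07,0,0,0, 3,-0.07,-0.07,0,0,0, 4,-0.07,-0.07,0,0,0, 4.42,-0.07,-0.07,0,0,0, 4.42,-0.07,-0.07,0,0,0, 4.42,-0.07,-0.07,0,0,0]' 0 && python3 -m handwheel '[0,0,0,0,0,0, 0,0,0,0,0,0, 0,0,0,0,0,0, 0,0,0,0,0,0, 0,0,0,0,0,0, 0,0,0,0,0,0]' 255
python3 plan.py .619 .0475 .15 15
```

```text
((0.5313475131988525, -0.37830400466918945), (0.05138090252876282, 0.05867258831858635), 59.763267517089844) [ 466  208   77   72 4142]
[[ 0.49306533 -0.38572633]
 [ 0.5437556  -0.4152723 ]
 [ 0.56962967 -0.37088168]
 [ 0.51893944 -0.3413357 ]]
t: 2.28
ee_pos: [0.4373, -0.2541, 0.0192]
orientation: [97.4, 89.8, -37.5]
force: [0.1, -0.2, -0.5]
gripper_width: 0.996
t: 3.02
ee_pos: [0.4375, -0.254, 0.0196]
orientation: [94.3, 89.8, -40.6]
force: [-1.1, 1.4, 4.9]
gripper_width: 0.715
ee [ 0.4375 -0.254   0.0196] jaw -44.9 tilt x [ 0.003 -0.002 -1.   ] F [-1.1  1.4  4.9] w 0.715 j [-38.1  14.9 115.7  -0.   49.2   6.8] t 3.02
target (0.619, 0.0475, 0.15, 15.0) shift [ -4.35  -2.78 -11.39] rx -11.97 dyaw 59.9
```

```bash
python3 -m handwheel '[-1,0,0,0,0,0, -2.5,0,0,0,0,0, -4.35,-0.3,-1,-1,0,0, -4.35,-0.75,-3,-3,0,0, -4.35,-1.2,-5,-5,0,0, -4.35,-1.7,-7,-7,0,0, -4.35,-2.2,-9,-9,0,0, -4.35,-2.6,-10.7,-11,0,0, -4.35,-2.78,-11.39,-12,0,0, -4.35,-2.78,-11.39,-12,0,0, -4.35,-2.78,-11.39,-12,0,0]'
python3 plan.py .619 .0475 .036 15.1
python3 - <<'E'
from h import *
p,d=viewer.capture("wrist");cv2.imwrite("pics/w2.png",p)
E
```

```text
t: 4.4
ee_pos: [0.6175, 0.0476, 0.1481]
orientation: [-73.3, 89.9, -148.2]
force: [-0.2, 0.1, -1.3]
gripper_width: 0.72
ee [0.6175 0.0476 0.1481] jaw 15.1 tilt x [-0.001 -0.    -1.   ] F [-0.2  0.1 -1.3] w 0.72 j [ -2.1  16.4  97.   -0.   66.6 -17.1] t 4.4
target (0.619, 0.0475, 0.036, 15.1) shift [3.74 0.05 0.01] rx -0.0 dyaw 0.0
```

View pics/w2.png

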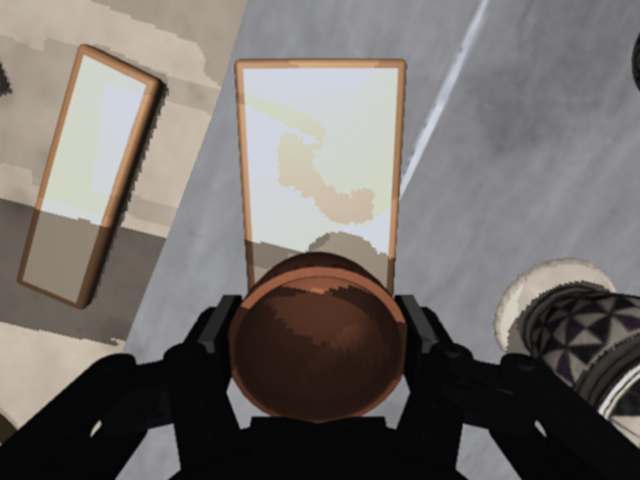

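The cup is held level between the pads at (318,330), and the shelf runs straight up the picture, so the jaw is aligned with it.

```bash
python3 -m handwheel '[1.5,0.03,0,0,0,0, 3,0.03,0,0,0,0, 3.5,0.03,0,0,0,0, 3.6,0.03,0,0,0,0, 3.65,0.03,0,0,0,0, 3.68,0.03,0,0,0,0, 3.72,0.03,0,0,0,0, 3.72,0.03,0,0,0,0]'
python3 plan.py .619 .0475 .036 15.1
```

```text
t: 5.45
ee_pos: [0.6193, 0.0484, 0.0371]
orientation: [74.2, 90.0, -0.7]
force: [-0.1, 0.1, -0.6]
gripper_width: 0.716
ee [0.6193 0.0484 0.0371] jaw 15.1 tilt x [ 0.001 -0.    -1.   ] F [-0.1  0.1 -0.6] w 0.716 j [ -2.   24.8  99.5   0.   55.6 -17.1] t 5.45
target (0.619, 0.0475, 0.036, 15.1) shift [ 0.04 -0.02  0.03] rx 0.01 dyaw -0.0
```

Not in contact yet, so I lower a little further, release and retreat toward the right-hand tall prop.

```bash
python3 -m handwheel '[0.05,0,0,0,0,0, 0.08,0,0,0,0,0, 0.08,0,0,0,0,0]' && python3 -m handwheel '[0,0,0,0,0,0, 0,0,0,0,0,0, 0,0,0,0,0,0, 0,0,0,0,0,0, -1,0,0,0,0,0, -2.5,0,0,0,0,0, -4,0,0,0,0,0, -4,0,0,0,0,0]' 0
python3 plan.py .602 -.271 .16 15  .602 -.271 .05 15
python3 - <<'E'
from meas import *
c=viewer.calibration("top");p,d=viewer.capture("top");P=cloud(c,d)
m=(P[...,2]>.055)&(P[...,2]<.072)&(np.hypot(P[...,0]-.619,P[...,1]-.0475)<.05)
print(m.sum(),cv2.minEnclosingCircle(P[m][:,:2].astype(np.float32)) if m.any() else 0)
c=viewer.calibration("wrist");p,d=viewer.capture("wrist");P=cloud(c,d)
m=(P[...,2]>.055)&(P[...,2]<.072)&(np.hypot(P[...,0]-.619,P[...,1]-.0475)<.045)
print(m.sum(),cv2.minEnclosingCircle(P[m][:,:2].astype(np.float32)) if m.any() else 0)
E
```

```text
t: 5.82
ee_pos: [0.6191, 0.0483, 0.0348]
orientation: [-0.5, 90.0, -75.4]
force: [-0.9, -0.4, 4.0]
gripper_width: 0.718
t: 6.82
ee_pos: [0.6229, 0.0482, 0.16]
orientation: [73.0, 89.4, -1.8]
force: [-0.1, 0.1, -0.0]
gripper_width: 0.999
ee [0.6229 0.0482 0.16  ] jaw 15.1 tilt x [ 0.011 -0.    -1.   ] F [-0.1  0.1 -0. ] w 0.999 j [ -2.   15.9  96.3   0.   67.2 -17.1] t 6.83
target (0.602, -0.271, 0.16, 15.0) shift [-0.   -3.45 10.09] rx 0.03 dyaw -0.1
target (0.602, -0.271, 0.05, 15.0) shift [ 3.66 -3.49 10.08] rx 0.03 dyaw -0.1
10 ((0.6275919079780579, 0.07630099356174469), 0.004852368030697107)
1981 ((0.6187495589256287, 0.04604415223002434), 0.032848626375198364)
```

```bash
python3 -m handwheel '[0,-0.5,1.5,0,0,0, 0,-1.1,3.4,0,0,0, 0,-1.7,5.3,0,0,0, 0,-2.35,7.2,0,0,0, 0,-2.9,9,0,0,0, 0,-3.31,10.13,0,0,0, 0,-3.31,10.13,0,0,0, 0,-3.31,10.13,0,0,0, 0,-3.31,10.13,0,0,0]'
python3 plan.py .602 -.271 .042 15
python3 - <<'E'
from h import *
c=viewer.calibration("wrist");p,d=viewer.capture("wrist");P=cloud(c,d)
m=(P[...,2]>.073)&(P[...,2]<.088)&(np.hypot(P[...,0]-.602,P[...,1]+.271)<.035)
print(m.sum(),cv2.minEnclosingCircle(P[m][:,:2].astype(np.float32)) if m.any() else 0)
E
```

```text
t: 8.05
ee_pos: [0.6021, -0.2692, 0.1531]
orientation: [-144.4, 89.9, 140.9]
force: [-0.5, 0.1, -0.6]
gripper_width: 1.001
ee [ 0.6021 -0.2692  0.1531] jaw 15.2 tilt x [-0.002  0.001 -1.   ] F [-0.5  0.1 -0.6] w 1.001 j [-30.2  20.7  90.9   0.   68.6 -45.4] t 8.05
target (0.602, -0.271, 0.042, 15.0) shift [ 3.7  -0.01  0.06] rx 0.05 dyaw -0.2
2591 ((0.6022511124610901, -0.27148228883743286), 0.02020164206624031)
```

```bash
python3 -m handwheel '[1.5,0,0.07,0,0,0, 3,0,0.07,0,0,0, 3.7,0,0.07,0,0,0, 3.7,0,0.07,0,0,0, 3.7,0,0.07,0,0,0]' && python3 -m handwheel '[0,0,0,0,0,0, 0,0,0,0,0,0, 0,0,0,0,0,0, 0,0,0,0,0,0, 0,0,0,0,0,0, 0,0,0,0,0,0, -0.2,0,0,0,0,0, -0.2,0,0,0,0,0]' 255
python3 plan.py .6372 -.0201 .18 15.1 .6372 -.0201 .06 15.1
```

```text
t: 8.72
ee_pos: [0.6046, -0.2736, 0.0453]
orientation: [45.0, 89.8, -29.8]
force: [0.5, -0.2, 1.4]
gripper_width: 1.002
t: 9.72
ee_pos: [0.6028, -0.2729, 0.049]
orientation: [-143.8, 90.0, 141.3]
force: [0.1, 0.1, -0.7]
gripper_width: 0.451
ee [ 0.6028 -0.2729  0.049 ] jaw 15.1 tilt x [-0.  0. -1.] F [ 0.1  0.1 -0.7] w 0.451 j [-30.4  28.   93.3   0.   58.7 -45.6] t 9.72
target (0.6372, -0.0201, 0.18, 15.1) shift [-4.36  3.31 -7.84] rx 0.01 dyaw -0.0
target (0.6372, -0.0201, 0.06, 15.1) shift [-0.36  3.31 -7.83] rx 0.01 dyaw -0.0
```

```bash
python3 -m handwheel '[-1.5,0,0,0,0,0, -3,0.3,-0.7,0,0,0, -4.36,0.8,-1.9,0,0,0, -4.36,1.5,-3.6,0,0,0, -4.36,2.25,-5.4,0,0,0, -4.36,2.9,-6.9,0,0,0, -4.36,3.31,-7.84,0,0,0, -4.36,3.31,-7.84,0,0,0, -3,3.31,-7.84,0,0,0, -1.5,3.31,-7.84,0,0,0, -0.6,3.31,-7.84,0,0,0, -0.3,3.31,-7.84,0,0,0, -0.3,3.31,-7.84,0,0,0, -0.3,3.31,-7.84,0,0,0]'
python3 plan.py .6372 -.0201 .058 15.1
```

```text
t: 11.48
ee_pos: [0.6372, -0.0213, 0.0592]
orientation: [-59.9, 89.9, -134.8]
force: [-3.4, -1.1, 5.7]
gripper_width: 0.445
ee [ 0.6372 -0.0213  0.0592] jaw 15.1 tilt x [-0.001 -0.001 -1.   ] F [-3.4 -1.1  5.7] w 0.445 j [ -8.2  24.8  96.7  -0.1  58.6 -23.3] t 11.47
target (0.6372, -0.0201, 0.058, 15.1) shift [ 0.04  0.01 -0.04] rx -0.0 dyaw 0.0
```

```bash
python3 -m handwheel '[0,0,0,0,0,0, 0,0,0,0,0,0, 0,0,0,0,0,0, 0,0,0,0,0,0, -1,0,0,0,0,0, -2.5,0,0,0,0,0, -4,0,0,0,0,0, -4,0,0,0,0,0, -4,0,0,0,0,0, -4,0,0,0,0,0]' 0
python3 plan.py .461 .239 .16 15
python3 - <<'E'
from h import *
c=viewer.calibration("wrist");p,d=viewer.capture("wrist");P=cloud(c,d);cv2.imwrite("pics/w3.png",p)
m=(P[...,2]>.085)&(P[...,2]<.105)&(np.hypot(P[...,0]-.637,P[...,1]+.02)<.035)
print(m.sum(),cv2.minEnclosingCircle(P[m][:,:2].astype(np.float32)) if m.any() else 0)
m=(P[...,2]>.055)&(P[...,2]<.072)&(np.hypot(P[...,0]-.619,P[...,1]-.0475)<.045)
print(m.sum(),cv2.minEnclosingCircle(P[m][:,:2].astype(np.float32)) if m.any() else 0)
E
```

```text
t: 12.72
ee_pos: [0.6359, -0.0198, 0.1758]
orientation: [-113.3, 89.8, 171.8]
force: [0.2, 0.5, 0.7]
gripper_width: 1.0
ee [ 0.6359 -0.0198  0.1758] jaw 15.1 tilt x [-0.004  0.001 -1.   ] F [0.2 0.5 0.7] w 1.0 j [ -8.1  16.7  93.4   0.   70.1 -23.2] t 12.72
target (0.461, 0.239, 0.16, 15.0) shift [ 0.56 -3.37 -9.85] rx 0.03 dyaw -0.1
2546 ((0.6367725133895874, -0.019062215462327003), 0.020065361633896828)
1794 ((0.6190668344497681, 0.04636735841631889), 0.032625164836645126)
```

```bash
python3 -m handwheel '[0,-0.6,-1.7,0,0,0, 0.2,-1.2,-3.5,0,0,0, 0.56,-1.8,-5.3,0,0,0, 0.56,-2.4,-7.1,0,0,0, 0.56,-3,-8.8,0,0,0, 0.56,-3.37,-9.85,0,0,0, 0.56,-3.37,-9.85,0,0,0, 0.56,-3.37,-9.85,0,0,0, 0.56,-3.37,-9.85,0,0,0]'
python3 plan.py .461 .239 .042 15
python3 - <<'E'
from h import *
c=viewer.calibration("wrist");p,d=viewer.capture("wrist");P=cloud(c,d)
m=(P[...,2]>.073)&(P[...,2]<.088)&(np.hypot(P[...,0]-.461,P[...,1]-.239)<.035)
print(m.sum(),cv2.minEnclosingCircle(P[m][:,:2].astype(np.float32)) if m.any() else 0)
E
```

```text
t: 13.9
ee_pos: [0.4633, 0.2379, 0.1611]
orientation: [-47.6, 90.0, -122.6]
force: [0.4, 0.0, -0.8]
gripper_width: 0.999
ee [0.4633 0.2379 0.1611] jaw 15.0 tilt x [-0. -0. -1.] F [ 0.4  0.  -0.8] w 0.999 j [ 19.5   3.9 110.   -0.   66.1   4.4] t 13.9
target (0.461, 0.239, 0.042, 15.0) shift [ 3.97 -0.06 -0.06] rx 0.01 dyaw -0.0
2455 ((0.461884081363678, 0.24016247689723969), 0.02016017585992813)
```

```bash
python3 -m handwheel '[1.5,-0.03,-0.08,0,0,0, 3,-0.03,-0.08,0,0,0, 3.97,-0.03,-0.08,0,0,0, 3.97,-0.03,-0.08,0,0,0, 3.97,-0.03,-0.08,0,0,0]' && python3 -m handwheel '[0,0,0,0,0,0, 0,0,0,0,0,0, 0,0,0,0,0,0, 0,0,0,0,0,0, 0,0,0,0,0,0, 0,0,0,0,0,0, -0.2,0,0,0,0,0, -0.2,0,0,0,0,0]' 255
python3 plan.py .6008 .1151 .18 15.1 .6008 .1151 .058 15.1
```

```text
t: 14.58
ee_pos: [0.4626, 0.2409, 0.0434]
orientation: [94.1, 89.9, 19.2]
force: [0.7, -0.1, 0.2]
gripper_width: 1.001
t: 15.58
ee_pos: [0.4614, 0.2411, 0.0487]
orientation: [97.5, 89.9, 22.7]
force: [-0.2, -0.6, -1.3]
gripper_width: 0.456
ee [0.4614 0.2411 0.0487] jaw 15.1 tilt x [ 0.001  0.    -1.   ] F [-0.2 -0.6 -1.3] w 0.456 j [ 19.9  13.5 113.3   0.   53.1   4.7] t 15.57
target (0.6008, 0.1151, 0.18, 15.1) shift [-4.38  3.39  5.27] rx 0.01 dyaw -0.0
target (0.6008, 0.1151, 0.058, 15.1) shift [-0.31  3.39  5.27] rx 0.01 dyaw -0.0
```

```bash
python3 -m handwheel '[-1.5,0,0,0,0,0, -3,0.4,0.6,0,0,0, -4.38,1,1.6,0,0,0, -4.38,1.9,3,0,0,0, -4.38,2.7,4.2,0,0,0, -4.38,3.2,5,0,0,0, -4.38,3.39,5.27,0,0,0, -4.38,3.39,5.27,0,0,0, -3,3.39,5.27,0,0,0, -1.5,3.39,5.27,0,0,0, -0.6,3.39,5.27,0,0,0, -0.3,3.39,5.27,0,0,0, -0.25,3.39,5.27,0,0,0, -0.25,3.39,5.27,0,0,0]'
python3 plan.py .6008 .1151 .058 15.1
```

```text
t: 17.32
ee_pos: [0.599, 0.1161, 0.0585]
orientation: [-105.1, 89.8, -179.9]
force: [-6.3, -0.4, 10.2]
gripper_width: 0.461
ee [0.599  0.1161 0.0585] jaw 15.2 tilt x [-0.004 -0.    -1.   ] F [-6.3 -0.4 10.2] w 0.461 j [  4.4  22.1 100.6   0.   57.5 -10.9] t 17.32
target (0.6008, 0.1151, 0.058, 15.1) shift [0.02 0.05 0.05] rx 0.03 dyaw -0.1
```

Contact made. I release, lift and verify step 1 before heading to the narrow shelf.

```bash
python3 -m handwheel '[0,0,0,0,0,0, 0,0,0,0,0,0, 0,0,0,0,0,0, 0,0,0,0,0,0, -1,0,0,0,0,0, -2.5,0,0,0,0,0, -4,0,0,0,0,0, -4,0,0,0,0,0, -4,0,0,0,0,0, -4,0,0,0,0,0]' 0
python3 plan.py .436 .028 .15 -10.7
cat > chk.py <<'E'
from h import *
def fr(q,yaw=15.1):
    d=np.array(q)-[.619,.0475];a=np.radians(yaw);return np.round([d[0]*np.cos(a)+d[1]*np.sin(a),-d[0]*np.sin(a)+d[1]*np.cos(a)],4)
for n in("wrist","top"):
    c=viewer.calibration(n);p,d=viewer.capture(n);P=cloud(c,d);cv2.imwrite(f"pics/chk_{n}.png",p)
    for l,x,y,z0,z1,r in(("cup",.619,.0475,.055,.072,.04),("pR",.637,-.02,.085,.105,.035),("pL",.601,.115,.085,.105,.035),("short",.605,.263,.035,.055,.035)):
        m=(P[...,2]>z0)&(P[...,2]<z1)&(np.hypot(P[...,0]-x,P[...,1]-y)<r)
        if m.sum()>50:
            q,rr=cv2.minEnclosingCircle(P[m][:,:2].astype(np.float32));print(n,l,m.sum(),np.round(q,4),round(rr,4),"shelf frame",fr(q),"z",round(float(np.median(P[m][:,2])),4))
E
python3 chk.py
```

```text
t: 18.58
ee_pos: [0.5991, 0.1147, 0.1735]
orientation: [-101.2, 89.8, -176.1]
force: [0.6, -0.5, -0.5]
gripper_width: 0.997
ee [0.5991 0.1147 0.1735] jaw 15.1 tilt x [-0.004 -0.    -1.   ] F [ 0.6 -0.5 -0.5] w 0.997 j [  4.2  13.9  97.2   0.   69.2 -10.9] t 18.57
target (0.436, 0.028, 0.15, -10.7) shift [ 0.81 -6.    1.37] rx 5.17 dyaw -25.8
wrist cup 1779 [0.6186 0.0463] 0.0328 shelf frame [-0.0007 -0.0011] z 0.0638
wrist pR 917 [ 0.6355 -0.0136] 0.0195 shelf frame [-0.     -0.0633] z 0.0937
wrist pL 2599 [0.5999 0.1158] 0.02 shelf frame [-0.0007  0.0709] z 0.0943
wrist short 2312 [0.6068 0.2621] 0.0201 shelf frame [0.0441 0.2104] z 0.0441
top cup 176 [0.6194 0.046 ] 0.033 shelf frame [-0.     -0.0015] z 0.0645
top pR 233 [ 0.6364 -0.02  ] 0.0207 shelf frame [-0.0008 -0.0697] z 0.0946
```

View pics/chk_wrist.png

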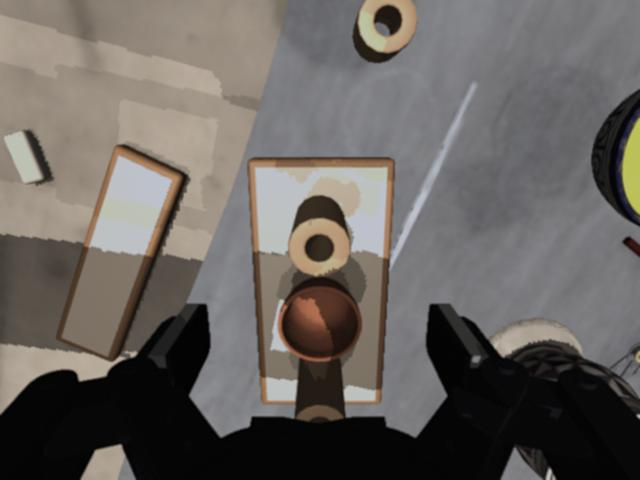

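Wrist view: left prop (320,245), cup (320,320) and right prop (320,410) are in line on the shelf. All are within 2 mm of target, and the short prop at (387,25) is untouched. Next is the narrow shelf.

```bash
python3 -m handwheel '[0,-1.5,0.3,1.3,0,0, 0.2,-3,0.7,2.6,0,0, 0.5,-4.5,1.05,3.9,0,0, 0.81,-5.7,1.3,5.17,0,0, 0.81,-6,1.37,5.17,0,0, 0.81,-6,1.37,5.17,0,0, 0.81,-6,1.37,5.17,0,0]'
python3 - <<'E'
from meas import *
c=viewer.calibration("wrist");p,d=viewer.capture("wrist");P=cloud(c,d);cv2.imwrite("pics/w5.png",p)
m=(P[...,2]>.009)&(P[...,2]<.024)&(np.abs(P[...,0]-.436)<.08)&(np.abs(P[...,1]-.028)<.12)
print(m.sum())
Q=P.copy();Q[~m]=0
rect(Q,None,(0,0,640,480),.009,.024,"narrow")
E
python3 plan.py .436 .028 .0 -10.7
```

```text
t: 19.55
ee_pos: [0.4394, 0.0284, 0.1524]
orientation: [103.4, 89.9, 2.8]
force: [-0.0, -0.7, 0.2]
gripper_width: 0.999
19415
narrow rect c [0.4363 0.0285] size [0.1989 0.0604] yaw of long(y) axis -11.0 circ [0.4355 0.0292] 0.1025 zmed 0.0157 18991 mean [0.4382 0.0385]
ee [0.4393 0.0284 0.1523] jaw -10.7 tilt x [ 0.002  0.    -1.   ] F [0.1 1.  1. ] w 0.999 j [ -5.5  -5.9 120.7   0.   65.1   5.2] t 19.6
target (0.436, 0.028, 0.0, -10.7) shift [ 5.08 -0.12  0.04] rx 0.01 dyaw -0.0
```

View pics/w5.png

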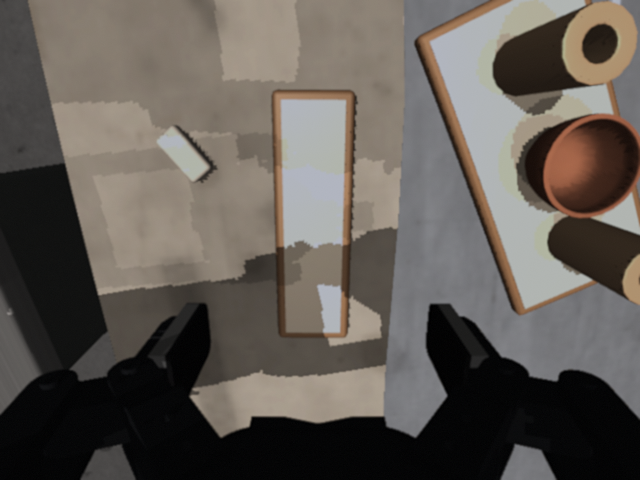

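The narrow shelf is at (313,213), parallel to the fingers and centred. I descend, then close gently.

```bash
python3 -m handwheel '[1.5,-0.1,0,0.05,0,0, 3,-0.1,0,0.05,0,0, 4.4,-0.1,0,0.05,0,0, 4.8,-0.1,0,0.05,0,0, 5,-0.1,0,0.05,0,0, 5.05,-0.1,0,0.05,0,0, 5.05,-0.1,0,0.05,0,0]' && python3 -m handwheel '[0,0,0,0,0,0, 0,0,0,0,0,0, 0,0,0,0,0,0, 0,0,0,0,0,0, 0,0,0,0,0,0, 0,0,0,0,0,0]' 255
python3 plan.py .436 .028 .0 -10.7
```

```text
t: 20.48
ee_pos: [0.4362, 0.0286, 0.0013]
orientation: [95.7, 89.8, -5.3]
force: [-0.3, -1.1, 0.1]
gripper_width: 1.001
t: 21.22
ee_pos: [0.4359, 0.0286, 0.0013]
orientation: [95.6, 89.9, -5.4]
force: [-1.3, -0.1, 5.8]
gripper_width: 0.684
ee [0.4359 0.0286 0.0013] jaw -11.0 tilt x [ 0.002 -0.    -1.   ] F [-1.3 -0.1  5.8] w 0.684 j [ -5.5   9.9 124.9   0.   45.1   5.5] t 21.23
target (0.436, 0.028, 0.0, -10.7) shift [0.04 0.01 0.02] rx -0.05 dyaw 0.3
```

```bash
python3 -m handwheel '[-0.5,0,0,0,0,0, -1.5,0,0,0,0,0, -3,0,0,0,0,0, -4.6,0,0,0,0,0, -4.6,0,0,0,0,0, -4.6,0,0,0,0,0]'
python3 plan.py .619 .0475 .14 15.1
python3 - <<'E'
from h import *
p,d=viewer.capture("scene");cv2.imwrite("pics/s2.png",p[120:400,100:560])
E
```

```text
t: 21.98
ee_pos: [0.4336, 0.0288, 0.1374]
orientation: [-84.8, 89.9, 174.3]
force: [-0.4, -0.1, -4.1]
gripper_width: 0.68
ee [0.4336 0.0288 0.1374] jaw -11.0 tilt x [-0.001  0.    -1.   ] F [-0.4 -0.1 -4.1] w 0.68 j [ -5.5  -5.3 121.9   0.   63.4   5.5] t 21.98
target (0.619, 0.0475, 0.14, 15.1) shift [-0.09  5.95 -1.79] rx -5.21 dyaw 26.1
```

View pics/s2.png

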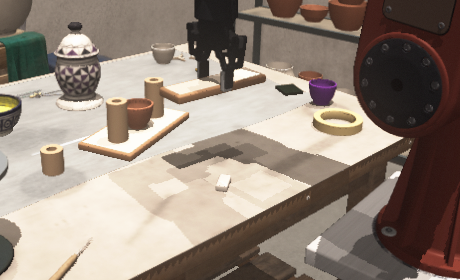

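The shelf hangs level in the gripper at (213,85) of the crop, and the props and cup are undisturbed.

```bash
python3 -m handwheel '[-0.1,0.5,-0.15,-0.4,0,0, -0.1,1.5,-0.45,-1.3,0,0, -0.1,2.7,-0.8,-2.4,0,0, -0.1,3.9,-1.2,-3.4,0,0, -0.1,5,-1.5,-4.4,0,0, -0.1,5.7,-1.7,-5,0,0, -0.1,5.93,-1.79,-5.2,0,0, -0.1,5.93,-1.79,-5.2,0,0, -0.1,5.93,-1.79,-5.2,0,0]'
python3 plan.py .619 .0475 .0983 15.1
python3 - <<'E'
from meas import *
for n in("top","wrist"):
    c=viewer.calibration(n);p,d=viewer.capture(n);P=cloud(c,d)
    m=(P[...,2]>.13)&(P[...,2]<.17)&(np.abs(P[...,0]-.619)<.09)&(np.abs(P[...,1]-.0475)<.13)
    hs=(p.min(2)>110)
    print(n,m.sum());Q=P.copy();Q[~m]=0
    rect(Q,None,(0,0,640,480),.13,.17,n)
    q=P[m];A=np.c_[q[:,:2]-[.619,.0475],np.ones(len(q))];print(np.linalg.lstsq(A,q[:,2],rcond=None)[0])
    cv2.imwrite(f"pics/n_{n}.png",p)
E
```

```text
t: 23.15
ee_pos: [0.6184, 0.0477, 0.1402]
orientation: [-105.6, 89.9, 179.5]
force: [0.1, 0.3, -3.5]
gripper_width: 0.678
ee [0.6184 0.0477 0.1402] jaw 15.0 tilt x [-0.002  0.    -1.   ] F [ 0.1  0.3 -3.5] w 0.678 j [ -2.1  17.   97.1  -0.   66.  -17.1] t 23.15
target (0.619, 0.0475, 0.0983, 15.1) shift [1.4  0.02 0.01] rx -0.01 dyaw 0.1
top 1188
top rect c [ 0.6367 -0.0172] size [0.0616 0.0657] yaw of long(y) axis 15.5 circ [ 0.6352 -0.0169] 0.0433 zmed 0.1549 820 mean [ 0.6342 -0.0221]
[0.01410045 0.00688561 0.15495877]
wrist 62702
wrist rect c [0.6128 0.0725] size [0.0862 0.1488] yaw of long(y) axis 14.8 circ [0.6132 0.0717] 0.0795 zmed 0.1548 62701 mean [0.6096 0.0835]
[-0.00087891 -0.00861352  0.15523607]
```

View pics/n_wrist.png

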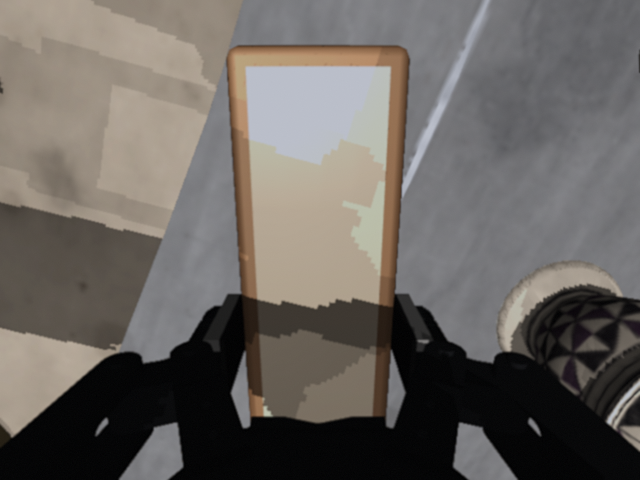

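Held level, straight and centred (derived centre (0.6195, 0.0477)). I lower it onto the props.

```bash
python3 -m handwheel '[0.6,0,0,0,0,0, 1.1,0,0,0,0,0, 1.25,0,0,0,0,0, 1.3,0,0,0,0,0, 1.35,0,0,0,0,0, 1.38,0,0,0,0,0, 1.38,0,0,0,0,0]'
python3 plan.py .619 .0475 .0963 15.1
```

```text
t: 24.12
ee_pos: [0.6198, 0.0476, 0.0999]
orientation: [75.3, 90.0, 0.3]
force: [-0.4, -0.3, -1.9]
gripper_width: 0.684
ee [0.6198 0.0476 0.0999] jaw 15.0 tilt x [ 0.001  0.    -1.   ] F [-0.4 -0.3 -1.9] w 0.684 j [ -2.1  19.9  98.3   0.   61.8 -17.1] t 24.12
target (0.619, 0.0475, 0.0963, 15.1) shift [ 0.12 -0.03 -0.  ] rx -0.01 dyaw 0.1
```

```bash
python3 -m handwheel '[0.04,0,0,0,0,0, 0.08,0,0,0,0,0, 0.08,0,0,0,0,0]';python3 -m handwheel '[0.04,0,0,0,0,0, 0.04,0,0,0,0,0, 0.04,0,0,0,0,0]'
```

```text
t: 24.5
ee_pos: [0.6193, 0.0476, 0.097]
orientation: [-107.5, 90.0, 177.5]
force: [0.6, 0.2, -2.6]
gripper_width: 0.683
t: 24.88
ee_pos: [0.6198, 0.0477, 0.0964]
orientation: [77.8, 90.0, 2.8]
force: [-1.9, -0.7, 0.5]
gripper_width: 0.68
```

```bash
python3 -m handwheel '[0,0,0,0,0,0, 0,0,0,0,0,0, 0,0,0,0,0,0, 0,0,0,0,0,0, -0.5,0,0,0,0,0, -2,0,0,0,0,0, -3.5,0,0,0,0,0, -3.5,0,0,0,0,0, -3.5,0,0,0,0,0]' 0
cat > nchk.py <<'E'
from meas import *
from scipy.spatial.transform import Rotation
for n in("top","wrist"):
    c=viewer.calibration(n);p,d=viewer.capture(n);P=cloud(c,d);cv2.imwrite(f"pics/f_{n}.png",p)
    m=(P[...,2]>.102)&(P[...,2]<.123)&(np.abs(P[...,0]-.619)<.09)&(np.abs(P[...,1]-.0475)<.13)
    Q=P.copy();Q[~m]=0;rect(Q,None,(0,0,640,480),.1,.125,n)
    q=P[m];A=np.c_[q[:,:2]-[.619,.0475],np.ones(len(q))];print(np.round(np.linalg.lstsq(A,q[:,2],rcond=None)[0],4))
E
python3 nchk.py; python3 plan.py .5313 -.3783 .15 60 .5313 -.3783 .15 -30
```

```text
t: 26.0
ee_pos: [0.6195, 0.0476, 0.2016]
orientation: [73.0, 90.0, -2.0]
force: [-0.3, 0.0, -0.8]
gripper_width: 0.997
top rect c [ 0.6369 -0.0148] size [0.0614 0.0713] yaw of long(y) axis 14.7 circ [ 0.6346 -0.0152] 0.0452 zmed 0.1113 845 mean [ 0.6353 -0.0189]
[0.0179 0.0012 0.111 ]
wrist rect c [0.6203 0.0479] size [0.0605 0.1986] yaw of long(y) axis 15.0 circ [0.62   0.0479] 0.1025 zmed 0.1107 26368 mean [0.6173 0.0593]
[ 1.000e-04 -2.000e-03  1.106e-01]
ee [0.6183 0.0477 0.1994] jaw 15.0 tilt x [-0.003  0.    -1.   ] F [ 0.2 -0.1 -0.9] w 1.002 j [ -2.1  13.5  94.6   0.   72.  -17.1] t 26.1
target (0.5313, -0.3783, 0.15, 60.0) shift [ 1.65 -6.48 12.96] rx -8.99 dyaw 45.0
target (0.5313, -0.3783, 0.15, -30.0) shift [ 1.65 -6.48 12.96] rx 9.01 dyaw -45.0
```

The narrow shelf is down at (0.6203, 0.0479), yaw 15.0°, top at z = 0.1107, with a slope of about 0.002. Next is the tile.

```bash
python3 -m handwheel '[0,-0.9,1.8,1.2,0,0, 0,-1.8,3.6,2.5,0,0, 0,-2.7,5.4,3.8,0,0, 0.4,-3.6,7.2,5,0,0, 0.8,-4.5,9,6.3,0,0, 1.3,-5.3,10.7,7.5,0,0, 1.65,-6.1,12.2,8.6,0,0, 1.65,-6.5,12.95,9,0,0, 1.65,-6.5,12.95,9,0,0, 1.65,-6.5,12.95,9,0,0]'
python3 - <<'E'
from h import *
c=viewer.calibration("wrist");p,d=viewer.capture("wrist");cv2.imwrite("pics/w6.png",p)
P=cloud(c,d);m=((p.max(2)<60)&(np.hypot(P[...,0]-.5313,P[...,1]+.3783)<.05)&(P[...,2]<.03)).astype(np.uint8)
n,l,s,_=cv2.connectedComponentsWithStats(m);k=1+np.argmax(s[1:,4]);ct=cv2.findContours((l==k).astype(np.uint8),0,1)[0][0][:,0]
q=np.array([onz(c,u,v,.008)[:2] for u,v in ct],np.float32);print(cv2.minAreaRect(q),s[k])
E
python3 plan.py .5313 -.3783 .0 -30.2
```

```text
t: 27.35
ee_pos: [0.5324, -0.3767, 0.1514]
orientation: [-145.9, 89.9, 94.2]
force: [0.1, -0.3, 0.2]
gripper_width: 0.999
((0.5322275161743164, -0.3786218762397766), (0.04918256402015686, 0.05675274878740311), 59.66654968261719) [ 282  195   73   61 4243]
ee [ 0.5326 -0.3764  0.1516] jaw -29.8 tilt x [ 0.     0.001 -1.   ] F [ 0.7 -0.2 -0.2] w 0.999 j [-41.4  19.9  92.1   0.   68.  -11.6] t 27.4
target (0.5313, -0.3783, 0.0, -30.2) shift [ 5.05 -0.01  0.08] rx 0.07 dyaw -0.4
```

View pics/w6.png

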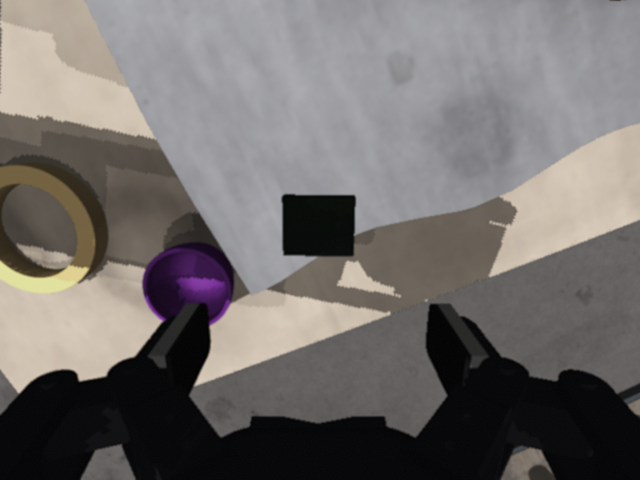

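The tile at (319,225) is square to the fingers and centred between them. The purple cup at (187,285) clears the left finger line.

```bash
python3 -m handwheel '[1.5,0.01,0.07,0.06,0,0, 3,0.01,0.07,0.06,0,0, 4.3,0.01,0.07,0.06,0,0, 4.7,0.01,0.07,0.06,0,0, 5,0.01,0.07,0.06,0,0, 5.15,0.01,0.07,0.06,0,0, 5.15,0.01,0.07,0.06,0,0, 5.15,0.01,0.07,0.06,0,0]'
python3 -m handwheel '[0,0,0,0,0,0, 0,0,0,0,0,0]' 60; python3 -m handwheel '[0,0,0,0,0,0, 0,0,0,0,0,0]' 72;
```

```text
t: 28.4
ee_pos: [0.532, -0.3809, -0.0017]
orientation: [79.8, 89.9, -40.5]
force: [-0.8, -0.6, -0.8]
gripper_width: 0.999
t: 28.65
ee_pos: [0.5313, -0.3803, -0.0026]
orientation: [84.3, 90.0, -35.9]
force: [0.3, 0.7, -0.5]
gripper_width: 0.767
t: 28.9
ee_pos: [0.5312, -0.3801, -0.003]
orientation: [-118.1, 90.0, 121.7]
force: [-0.2, 0.4, 0.4]
gripper_width: 0.716
```

```bash
python3 -m handwheel '[0,0,0,0,0,0, 0,0,0,0,0,0, 0,0,0,0,0,0]' 90; python3 -m handwheel '[0,0,0,0,0,0, 0,0,0,0,0,0]' 255;python3 -m handwheel '[-0.3,0,0,0,0,0, -1.2,0,0,0,0,0, -2,0,0,0,0,0, -2,0,0,0,0,0, -2,0,0,0,0,0]';
python3 - <<'E'
from h import *
p,d=viewer.capture("wrist");cv2.imwrite("pics/w7.png",p[180:460,100:540])
E
python3 plan.py .6203 .0479 .2 15
```

```text
t: 29.28
ee_pos: [0.5316, -0.3805, -0.0025]
orientation: [77.4, 89.9, -42.9]
force: [0.5, -0.2, 2.7]
gripper_width: 0.66
t: 29.52
ee_pos: [0.5316, -0.3805, -0.0025]
orientation: [78.9, 89.9, -41.3]
force: [0.7, 0.2, 3.9]
gripper_width: 0.656
t: 30.15
ee_pos: [0.5304, -0.3794, 0.0558]
orientation: [-101.5, 89.9, 138.3]
force: [0.8, -0.4, -0.9]
gripper_width: 0.657
ee [ 0.5301 -0.3791  0.0552] jaw -30.3 tilt x [-0.002  0.002 -1.   ] F [ 0.7 -0.3 -1.2] w 0.656 j [-41.7  26.6  94.6   0.   59.  -11.5] t 30.2
target (0.6203, 0.0479, 0.2, 15.0) shift [ -4.8   -4.59 -13.81] rx -9.05 dyaw 45.3
```

View pics/w7.png

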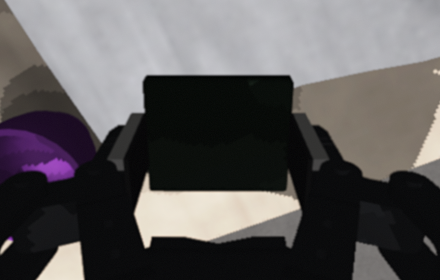

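The tile is held flat at (218,132) of the crop. I carry it above the narrow shelf.

```bash
python3 -m handwheel '[-1.5,0,0,0,0,0, -3.2,-0.4,-1,-0.5,0,0, -4.8,-0.9,-2.7,-1.8,0,0, -4.8,-1.5,-4.5,-3,0,0, -4.8,-2.1,-6.3,-4.2,0,0, -4.8,-2.7,-8.1,-5.4,0,0, -4.8,-3.3,-9.9,-6.6,0,0, -4.8,-3.9,-11.7,-7.8,0,0, -4.8,-4.35,-13.2,-8.8,0,0, -4.8,-4.55,-13.77,-9.06,0,0, -4.8,-4.55,-13.77,-9.06,0,0, -4.8,-4.55,-13.77,-9.06,0,0]'
python3 plan.py .6208 .0461 .115 15
python3 - <<'E'
from h import *
p,d=viewer.capture("wrist");cv2.imwrite("pics/w8.png",p)
E
```

```text
t: 31.7
ee_pos: [0.621, 0.0439, 0.2003]
orientation: [-72.1, 89.9, -147.2]
force: [0.5, 0.8, -1.5]
gripper_width: 0.656
ee [0.621  0.0439 0.2003] jaw 14.9 tilt x [-0.001 -0.001 -1.   ] F [ 0.5  0.8 -1.5] w 0.656 j [ -2.4  13.7  94.3  -0.1  72.  -17.3] t 31.7
target (0.6208, 0.0461, 0.115, 15.0) shift [ 2.84  0.02 -0.07] rx -0.01 dyaw 0.1
```

View pics/w8.png

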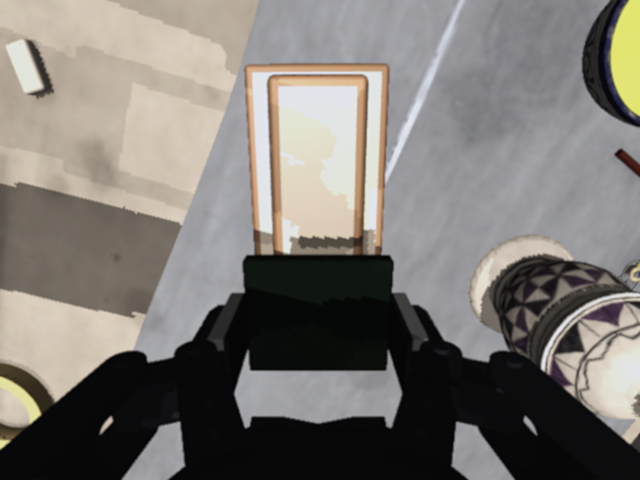

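The tile at (318,312) is aligned with the bridge below it. I lower it with the force watched.

```bash
python3 -m handwheel '[1,0,-0.07,0,0,0, 2.2,0,-0.07,0,0,0, 2.7,0,-0.07,0,0,0, 2.85,0,-0.07,0,0,0, 2.95,0,-0.07,0,0,0, 2.98,0,-0.07,0,0,0, 2.98,0,-0.07,0,0,0]'
python3 plan.py .6208 .0461 .1084 15
```

```text
t: 32.62
ee_pos: [0.6217, 0.0475, 0.1127]
orientation: [73.1, 89.9, -1.8]
force: [0.1, 0.4, -0.4]
gripper_width: 0.654
ee [0.6217 0.0475 0.1127] jaw 15.0 tilt x [ 0.002 -0.    -1.   ] F [ 0.1  0.4 -0.4] w 0.654 j [ -2.1  19.2  97.7   0.   63.1 -17.1] t 32.62
target (0.6208, 0.0461, 0.1084, 15.0) shift [ 0.14 -0.04  0.04] rx 0.01 dyaw -0.0
```

```bash
python3 -m handwheel '[0.05,0,0.03,0,0,0, 0.09,0,0.03,0,0,0, 0.09,0,0.03,0,0,0]'; python3 -m handwheel '[0.04,0,0,0,0,0, 0.04,0,0,0,0,0, 0.04,0,0,0,0,0]'
```

```text
t: 33.0
ee_pos: [0.621, 0.0466, 0.1087]
orientation: [-108.7, 90.0, 176.4]
force: [0.0, -0.2, -0.6]
gripper_width: 0.65
t: 33.38
ee_pos: [0.6213, 0.0466, 0.1085]
orientation: [-63.2, 90.0, -138.2]
force: [-2.8, 0.2, 5.5]
gripper_width: 0.656
```

Contact (5.5 N). I release, retreat and check.

```bash
python3 -m handwheel '[0,0,0,0,0,0, 0,0,0,0,0,0, 0,0,0,0,0,0, 0,0,0,0,0,0, -0.5,0,0,0,0,0, -2,0,0,0,0,0, -3.5,0,0,0,0,0, -4,0,0,0,0,0, -4,0,0,0,0,0]' 0
python3 - <<'E'
from meas import *
c=viewer.calibration("wrist");p,d=viewer.capture("wrist");cv2.imwrite("pics/w9.png",p);P=cloud(c,d)
W=(P[...,2]>.1)&(P[...,2]<.13)&(np.abs(P[...,0]-.62)<.09)&(np.abs(P[...,1]-.0475)<.13)
Q=P.copy();Q[~W]=0;rect(Q,None,(0,0,640,480),.1,.13,"narrow")
dk=W&(p.max(2)<60);q=P[dk]
print("tile",cv2.minAreaRect(q[:,:2].astype(np.float32)),np.median(q[:,2]));A=np.c_[q[:,:2]-[.619,.0475],np.ones(len(q))];print(np.round(np.linalg.lstsq(A,q[:,2],rcond=None)[0],4))
q=P[W&(p.min(2)>90)];A=np.c_[q[:,:2]-[.619,.0475],np.ones(len(q))];print(np.round(np.linalg.lstsq(A,q[:,2],rcond=None)[0],4))
E
python3 -m handwheel '[-1,-1.5,0,0,0,0, -1.5,-3,0,0,0,0, -1.5,-4.5,0,0,0,0, -1.5,-6,0,0,0,0, -1.5,-6,0,0,0,0, -1.5,-6,0,0,0,0]'
python3 - <<'E'
from meas import *
p,d=viewer.capture("scene");cv2.imwrite("pics/s9.png",cv2.resize(p[120:340,100:400],None,fx=2,fy=2))
c=viewer.calibration("top");p,d=viewer.capture("top");P=cloud(c,d)
rect(P,None,(200,100,340,260),.1,.13,"top bridge");rect(P,None,(155,155,190,185),.035,.055,"short");rect(P,None,(380,265,435,325),.012,.03,"tape")
E
```

```text
t: 34.5
ee_pos: [0.6222, 0.0466, 0.2297]
orientation: [72.9, 89.8, -2.0]
force: [0.6, -0.1, -0.7]
gripper_width: 1.001
narrow rect c [0.6205 0.0474] size [0.0607 0.1987] yaw of long(y) axis 15.1 circ [0.6204 0.0479] 0.1024 zmed 0.111 21549 mean [0.6176 0.0586]
tile ((0.6291102766990662, 0.017375826835632324), (0.05902952328324318, 0.11260725557804108), 14.33189582824707) 0.11901326492988001
[0.0002 0.0055 0.1189]
[ 0.0054 -0.0007  0.1108]
t: 35.3
ee_pos: [0.4472, 0.0, 0.2715]
orientation: [-124.2, 89.9, 160.9]
force: [0.2, 0.7, 0.6]
gripper_width: 0.996
top bridge rect c [0.6205 0.0478] size [0.0621 0.2011] yaw of long(y) axis 14.9 circ [0.6198 0.0473] 0.1028 zmed 0.1125 2506 mean [0.622 0.043]
short rect c [0.6055 0.263 ] size [0.038  0.0392] yaw of long(y) axis 37.4 circ [0.6063 0.2631] 0.021 zmed 0.0443 212 mean [0.605  0.2622]
tape rect c [ 0.334  -0.2673] size [0.1031 0.1023] yaw of long(y) axis -0.1 circ [ 0.3349 -0.2682] 0.0531 zmed 0.0203 853 mean [ 0.3343 -0.2676]
```

View pics/s9.png

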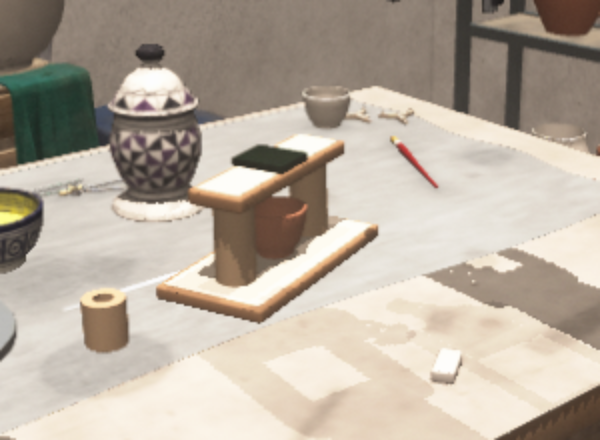

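The structure stands complete: the tile is at (270,158) on the level bridge, over the cup and between the props. The tile's dark mask picked up stray pixels, so I recheck its centre from the top view before handing in.

```bash
python3 - <<'E'
from meas import *
c=viewer.calibration("top");p,d=viewer.capture("top");P=cloud(c,d)
m=((p.max(2)<60)&(np.abs(P[...,2]-.119)<.01)&(np.hypot(P[...,0]-.62,P[...,1]-.0475)<.07)).astype(np.uint8)
n,l,s,_=cv2.connectedComponentsWithStats(m);k=1+np.argmax(s[1:,4])
ct=cv2.findContours((l==k).astype(np.uint8),0,1)[0][0][:,0]
print("tile",cv2.minAreaRect(np.array([onz(c,u,v,.119)[:2] for u,v in ct],np.float32)),s[k,4])
E
python3 chk.py | grep -v short
```

```text
tile ((0.6204800605773926, 0.046487338840961456), (0.05682537332177162, 0.04936694726347923), 15.347990036010742) 616
wrist cup 458 [0.6076 0.0439] 0.0301 shelf frame [-0.012  -0.0005] z 0.0635
wrist pR 144 [ 0.6101 -0.0276] 0.0211 shelf frame [-0.0281 -0.0702] z 0.1017
wrist pL 208 [0.5846 0.1153] 0.0279 shelf frame [-0.0156  0.0744] z 0.1018
```

The tile is within 1.5 mm of the bridge's centre. The cup reading is a partial view from under the bridge, so I check its front rim once more by colour.

```bash
python3 - <<'E'
from h import *
c=viewer.calibration("wrist");p,d=viewer.capture("wrist");P=cloud(c,d)
a=np.radians(15.1);D=P[...,:2]-[.619,.0475];X=D[...,0]*np.cos(a)+D[...,1]*np.sin(a);Y=-D[...,0]*np.sin(a)+D[...,1]*np.cos(a)
for l,y0,y1,z0,z1 in(("cup",-.04,.04,.045,.063),("pL",.045,.095,.03,.08),("pR",-.095,-.045,.03,.08)):
    m=(Y>y0)&(Y<y1)&(np.abs(X)<.045)&(P[...,2]>z0)&(P[...,2]<z1)
    print(l,m.sum(),"x pct",np.round(np.percentile(X[m],[2,10,50]),4),"y pct",np.round(np.percentile(Y[m],[3,50,97]),4)) if m.any() else print(l,0)
E
```

```text
cup 316 x pct [-0.0328 -0.0322 -0.0281] y pct [-0.0287  0.0096  0.028 ]
pL 796 x pct [-0.0208 -0.0204 -0.0187] y pct [0.0534 0.0709 0.0876]
pR 623 x pct [-0.0206 -0.0202 -0.018 ] y pct [-0.0785 -0.0618 -0.0501]
```

```bash
python3 -c "
from bench import bot,telemetry
print(telemetry.get_obs()['t']);print(bot.job_done())"
```

```text
35.6
the job is handed in; nothing more can be done
None
```

The test firing is packed and handed in at t = 35.6 s of the 120 s allowed. The hand-in gives no verdict, so the figures below are from my own camera checks.

In order, I placed the cup, the right prop and the left prop on the wide shelf, bridged them with the narrow shelf, and laid the tile on top.

| Item | Last check (relative to the wide shelf unless noted) |
|---|---|
| Cup | Within about 1.5 mm of the centre before bridging; its front rim was still in place afterwards |
| Tall props | About +71 mm and −70 mm along the shelf's length, x error under 1 mm, before bridging; afterwards x was still centred and the left prop's y unchanged (the right prop was only partly visible) |
| Narrow shelf | Centred within 2 mm, turn 15.0° against the wide shelf's 15.1°, top 111 mm above the table, level within the camera's noise |
| Tile | Within 1.5 mm of the narrow shelf's centre, top at 119 mm, flat |
| Short prop and tape roll | Not moved; readings changed by less than 2 mm |

Two checks gave bad numbers:
- **Tile:** the first wrist reading was off because its dark mask also caught gripper pixels. The top view gave the clean figure above.
- **Cup and props after bridging:** the circle fit was wrong because the bridge hid most of each part and its edge was caught in the mask. I rechecked from their visible front surfaces, which agreed with the earlier positions.

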